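# Press the last wide instrument cover into the free spring clip

### The arm

A 6-joint arm with a two-finger parallel gripper is mounted at the origin on the work surface. World frame = base frame: x ahead of the robot, y to its left, z up, the work surface at z = 0. Lengths are in m, angles in degrees, forces in N, time in s.
With the tool pointing down it reaches from about 0.275 to 0.75 m from the base axis. Payload 10.2 kg.
Tool frame: the origin (TCP) lies between the finger pads; the fingertips stand 19 mm ahead of it and the grasp point (between the pads) is the TCP; z points along the fingers, y is the line along which they close (so a half turn about z gives the same grasp; the last joint's range is limited). The gripper opens to 88 mm and grips with 3 to 60 N. Pads are 18 mm wide; open, the fingers measure 123 mm over their backs; the gripper's body (75 mm by 187 mm) begins 45 mm behind the grasp point.
Start: joints at [-85.909, 17.928, 85.812, -0, 76.261, -12.8], TCP at [0.153, -0.502, 0.258] pointing down, gripper open.
Joint ranges: [-168.41, 168.41], [-55.51, 124.54], [10.69, 146.95], [-70.63, 250.63], [1, 178], [-165.06, 165.06]. Speed limits (degrees/s): [136.94, 136.94, 172.46, 180, 180, 180].

### API

Orientations are given as a 3x3 rotation matrix whose columns are the frame's x, y, z axes.
In Python, from rig import get_obs, vision, workorder gives the robot as it stands. The module is installed in compiled form; this text tells all that it offers.
- The arm moves only by the shell command python3 -m handwheel 'ROWS' [OPENING] [FORCE]. ROWS is JSON, a list of rows, each a list of 2 entries, a list of its own where there are three numbers: the shift along the tool's x, y, z in mm, then the turn, a rotation vector about the tool's x, y, z in rad. A call has exactly 8 rows; each row is the pose to reach, as a shift and turn from the pose commanded when the call began, along the tool's axes at that moment; what a row does not reach only later rows make up. A row lasts 1/8 s, in which the tool goes at most 62.5 mm and 10.7 degrees, less where a joint would pass 70% of its speed; a pose out of reach is approached as far as the arm can. A call with a gripper value outside its range is refused whole. OPENING is the opening, from 0 (shut) to 1 (fully open), set as the call begins (- or left out, the last holds). The fingers move at their own pace and stop on an object; FORCE is the grip in N (left out, the last holds). Time passes only in rows, so rows that repeat a pose let the fingers close, or fill a call up. It gives the time, the measured TCP pose, the force, the opening and the grip force at its end, in the units of the state.
- get_obs(): the state, without advancing time (a new reading comes with each control period).
- vision.grab_frame(name): name is "scene" or "top"; returns a dict with "pixels" (384x512x3 uint8, red, green, blue), "depth" (384x512 float32, m along the optical axis (not along the pixel's ray), 0 where there is no reading), "intrinsics" (3x3 intrinsics, pixels), "D" ([k1, k2, p1, p2, k3] as OpenCV has them; the pictures are not rectified), "extrinsics" (4x4, takes a point from camera to world coordinates). Camera axes: x right, y down, z forward; pixel columns grow to the right and rows downward; lengths in m; the calibration is good to about 2 mm. A picture is of the moment at which its call begins.
- workorder.close_job(): hands the job in; it is judged then, once.
The state is a dict: "time_s": time; "joint_positions": joint angles; "qvel": joint speeds; "joint_torque": joint torques, N m; "position": TCP position; "tool_rot": TCP orientation; "force": force on the tool from outside, world axes, zero at the start; "torque": the same for the moment, N m; "finger_gap": opening from 0.0 (shut) to 1.0 (fully open); "gripper_force": force on a finger pad.
Only numpy, scipy, OpenCV 4.12 (cv2) and the standard library are available. Lean on these libraries where they do the work, as an engineer would, in place of code of your own. Each camera call takes 0.05 s, during which the arm holds its last target. There are 200 camera calls.

### The job

Two wide instrument covers already stand in the storage rack. Take the third wide cover, the widest of the three in the black stand, and press it down centred into the rack's free spring clip until it is fully home; push it in with the gripper, do not drop it. Let go of it and leave the middle-sized and the narrow cover standing in the black stand.

Things in the scene. Friction and masses are not known exactly. Their poses are not given: they have to be found in the camera images.
- cover: wide aluminium panel, 140 wide (y), 10 thick (x), 85 high, 0.25 kg; black grip on top: 45 along y, 14 thick, 85 to 113 above the foot. Bead foot 10 thick with a 5 thick neck for the rollers. Origin: centre of the foot's underside, z up; front and back alike. Stands, leaning up to 4 deg, in any of the black stand's 3 grooves (80 apart across x, 34 deep, 13 wide, floor 8 above bench). mm
- clip: the rack's free clip, in any of 3 places 80 apart (others hold covers, tops 121 up). Heights in mm above its origin: centre of underside, 6 above bench. Slot along y through x=0, no end stops, floor at 8; guides 14 apart near each end, flared from 43 to 61 up to a mouth over 40 wide. Sprung rollers stop a foot at about 23; about 10 N straight down snaps it to the floor and they hold it. z up
- middle_cover: cover like the wide one (same height, foot, thickness and grip) but 100 mm wide, standing in another groove of the same fixed black stand, parallel to the wide cover. Origin and axes as for cover. Not needed: leave it standing.
- narrow_cover: cover like the wide one (same height, foot, thickness and grip) but 60 mm wide, standing in another groove of the same fixed black stand, parallel to the wide cover. Origin and axes as for cover. Not needed: leave it standing.
Mind the look-alikes: they are no part of the job. Leave any pink or red look-alike of the cover alone.

How it is judged (in metres and radians):
On the way:
1. the gripper presses the wide cover home in the free clip (z of cover in the frame of clip between 0.003 and 0.013 m and x of cover in the frame of clip between -0.01 and 0.01 m and y of cover in the frame of clip between -0.018 and 0.018 m and angle between the y axis of cover and the y axis of clip, either way round below 0.175 rad and angle between cover's own z axis and vertical below 0.175 rad and contact force between any of the fingers, the arm and cover above 0.5 N), for 0.1 s.
At the end, for the whole second after the job is handed in: The wide cover is fully home in the free clip (foot 3 to 13 mm above the clip's origin, within 10 mm across and 18 mm along the slot, parallel and upright within 10 degrees), at rest; the other two covers are within 20 mm of their start, upright within 11 degrees (z of cover in the frame of clip between 0.003 and 0.013 m and x of cover in the frame of clip between -0.01 and 0.01 m and y of cover in the frame of clip between -0.018 and 0.018 m and angle between the y axis of cover and the y axis of clip, either way round below 0.175 rad and angle between cover's own z axis and vertical below 0.175 rad and linear speed of cover below 0.02 m/s and distance of each of middle_cover, narrow_cover from where it was at the start of the episode below 0.02 m and angle between each of middle_cover, narrow_cover's own z axis and vertical below 0.2 rad); the robot touches nothing.
It fails at once if the middle or narrow cover is taken out or knocked away (distance of any of middle_cover, narrow_cover from where it was at the start of the episode above 0.03 m).
It also fails if it takes over 37 s, if anything falls off the work surface, if the arm or the gripper's body presses on something with over 40 N, if the wrist force passes 120 N, or if a joint passes its speed limit or range.

## Working session

There is one attempt and no reset: what is moved stays moved. The work goes in short steps, Python scripts to look and compute and a shell command to move; the robot and the scene stay as the last step left them, time stands still between calls to the robot, and variables do not carry over. Pictures are saved under pics/ and viewed, at most 10 in all, crops included, and the job is handed in when it is done.

```bash
mkdir -p pics; cat > h.py <<'E'
import numpy as np, cv2
from rig import get_obs, vision, workorder
def grab(n,save=None):
    f=vision.grab_frame(n)
    if save: cv2.imwrite('pics/'+save,f['pixels'][:,:,::-1])
    np.savez('/tmp/%s.npz'%n,**f); return f
def cloud(f):
    h,w=f['depth'].shape
    u,v=np.meshgrid(np.arange(w,dtype=float),np.arange(h,dtype=float))
    p=cv2.undistortPoints(np.stack([u,v],-1).reshape(-1,1,2),f['intrinsics'],f['D']).reshape(h,w,2)
    d=f['depth'][...,None]
    P=np.concatenate([p*d,d],-1)
    E=f['extrinsics']; return P@E[:3,:3].T+E[:3,3]
E
python3 - <<'E'
from h import *
a=grab('scene');b=grab('top')
cv2.imwrite('pics/s.png',cv2.resize(a['pixels'][:,:,::-1],(800,600)))
cv2.imwrite('pics/t.png',cv2.resize(b['pixels'][:,:,::-1],(800,600)))
o=get_obs();print(o['time_s'],o['position'],o['tool_rot'])
E
```

```text
0.1 [ 0.15251173 -0.5021534   0.25721561] [[ 9.56870630e-01  2.90514361e-01 -5.48807998e-05]
 [ 2.90514228e-01 -9.56869974e-01  1.15574714e-03]
 [ 2.83247352e-04 -1.12184415e-03 -9.99999331e-01]]
```

View pics/s.png

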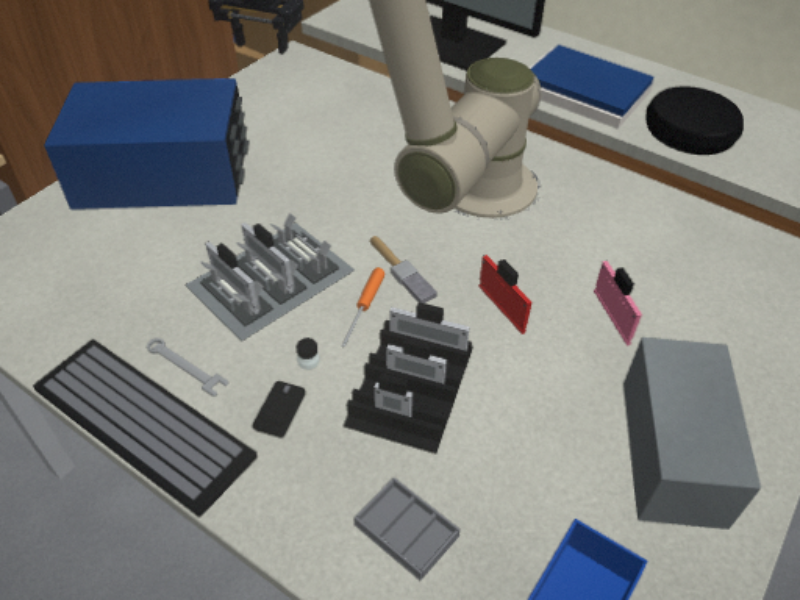

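View pics/t.png

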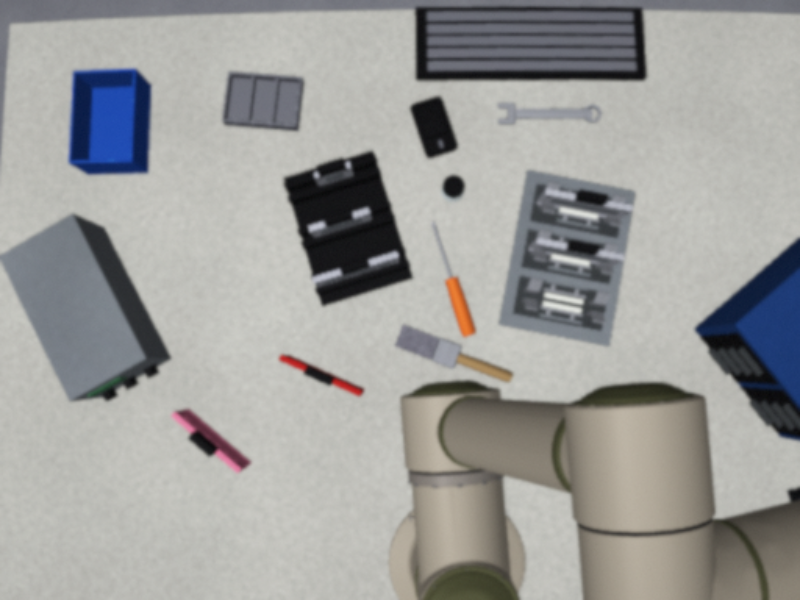

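The scene view shows the black stand with covers at (428,328) wide, (416,365) middle and (393,400) narrow. Red (505,290) and pink (618,300) look-alikes stand apart. In the top view the wide cover is at (355,270), and the free clip is the rack place without a cover, at (563,300), nearest the robot. I'll confirm in an enlarged crop and measure.

```bash
python3 - <<'E'
from h import *
f=np.load('/tmp/top.npz'); im=f['pixels'][:,:,::-1]; C=cloud(f)
s=np.load('/tmp/scene.npz'); si=s['pixels'][:,:,::-1]; D=cloud(s)
A=cv2.resize(im[90:225,175:415],(800,450),interpolation=cv2.INTER_CUBIC)
B=cv2.resize(si[130:290,115:310],(731,600),interpolation=cv2.INTER_CUBIC)
cv2.imwrite('pics/ta.png',A);cv2.imwrite('pics/sb.png',B)
# world extents, rack/stand points by height
def reg(C,u0,u1,v0,v1): return C[v0:v1,u0:u1].reshape(-1,3), 
for nm,P in (('stand',C[90:200,178:268].reshape(-1,3)),('rack',C[105:225,315:410].reshape(-1,3))):
    for lo,hi in ((.003,.012),(.012,.03),(.03,.05),(.05,.07),(.07,.095),(.095,.115),(.115,.14)):
        q=P[(P[:,2]>lo)&(P[:,2]<hi)]
        if len(q)>5:
            r=cv2.minAreaRect((q[:,:2]*1000).astype(np.float32)); print(nm,lo,len(q),np.round(q.mean(0),4),np.round(r[0]),np.round(r[1]),round(r[2],1))
E
```

```text
stand 0.003 2854 [0.5505 0.1717 0.0072] [562. 177.] [238. 293.] 89.4
stand 0.012 475 [0.5624 0.1782 0.0184] [556. 176.] [226. 159.] 16.7
stand 0.03 1355 [0.56   0.1749 0.0409] [558. 176.] [193. 160.] 16.9
stand 0.05 142 [0.5366 0.1743 0.0601] [552. 180.] [162. 135.] 17.1
stand 0.07 382 [0.5316 0.1724 0.0868] [556. 180.] [169. 140.] 16.5
stand 0.095 146 [0.5475 0.175  0.1024] [550. 186.] [167. 135.] 20.5
stand 0.115 336 [0.5571 0.1785 0.1206] [557. 180.] [175.  51.] 13.3
rack 0.003 3287 [ 0.4944 -0.1871  0.0066] [ 506. -195.] [253. 319.] 89.0
rack 0.012 1553 [ 0.4848 -0.1846  0.0173] [ 504. -197.] [173. 263.] 81.0
rack 0.03 1047 [ 0.4926 -0.1908  0.0364] [ 505. -195.] [139. 222.] 79.4
rack 0.05 743 [ 0.5065 -0.195   0.061 ] [ 505. -194.] [140. 211.] 78.2
rack 0.07 281 [ 0.5432 -0.1983  0.0818] [ 503. -194.] [139. 207.] 78.6
rack 0.095 347 [ 0.5464 -0.2004  0.1006] [ 544. -202.] [140.  92.] 77.7
rack 0.115 251 [ 0.5455 -0.2022  0.126 ] [ 544. -203.] [47. 95.] 77.8
```

View pics/ta.png

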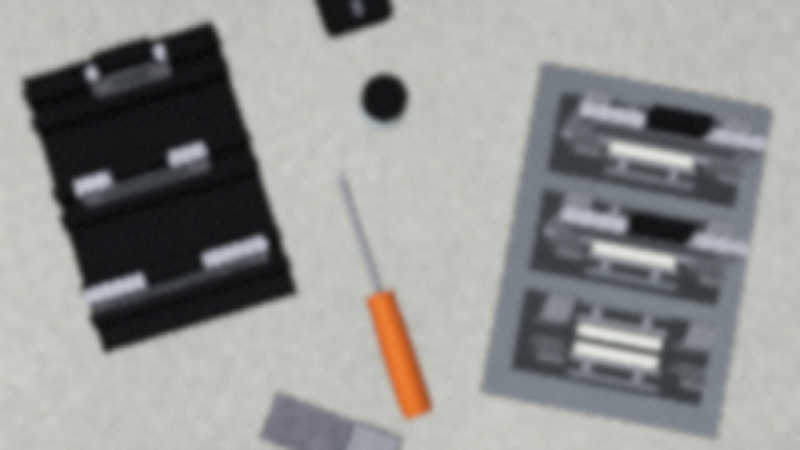

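View pics/sb.png

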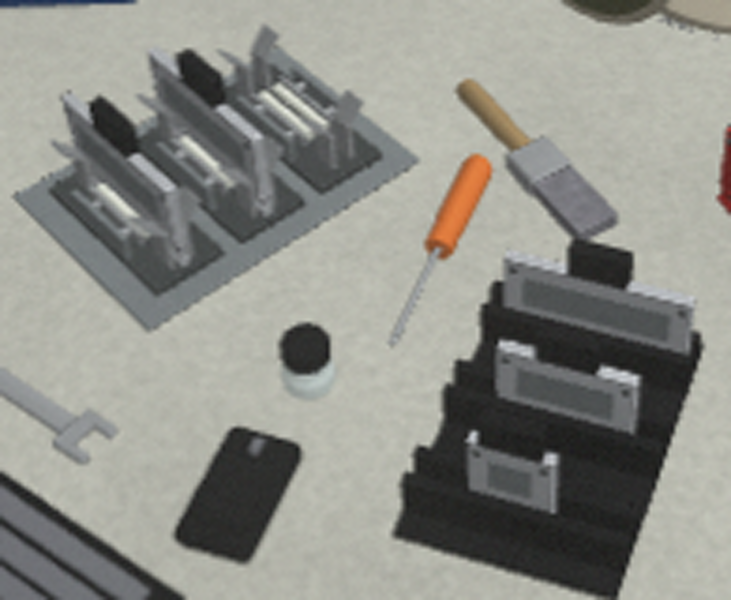

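Crops confirm: top crop's wide cover runs (85,295)-(268,243) with the longest panel (140 mm); the middle (75,188)-(207,152) and narrow (90,75)-(165,50) covers are shorter. The free clip, rollers bare, is at (618,348).

```bash
python3 - <<'E'
from h import *
f=np.load('/tmp/top.npz'); C=cloud(f); s=np.load('/tmp/scene.npz'); D=cloud(s)
def fit(q,n):
    if len(q)<6: print(n,len(q));return
    r=cv2.minAreaRect((q[:,:2]*1000).astype(np.float32)); m=q[:,:2].mean(0); w,v=np.linalg.eigh(np.cov(q[:,:2].T)); a=v[:,1]*np.sign(v[1,1])
    print(n,len(q),'mean',np.round(q.mean(0)*1000,1),'rect',np.round(r[0],1),np.round(r[1],1),round(r[2],1),'axis',np.round(np.degrees(np.arctan2(a[1],a[0])),1))
P=C[90:200,178:268].reshape(-1,3); Q=C[105:225,315:410].reshape(-1,3)
S=D[185:295,215:310].reshape(-1,3); R=D[125:220,115:230].reshape(-1,3)
d=np.array([np.cos(np.radians(16.9)),np.sin(np.radians(16.9))])
for nm,X in (('top',P),('scn',S)):
    t=(X[:,:2]-[.558,.176])@d
    for k in (-.08,0,.08):
        for lo,hi in ((.055,.075),(.08,.1),(.105,.13)):
            fit(X[(abs(t-k)<.035)&(X[:,2]>lo)&(X[:,2]<hi)],(nm,k,lo))
d=np.array([np.cos(np.radians(-11.7)),np.sin(np.radians(-11.7))])
for nm,X in (('top',Q),('scn',R)):
    t=(X[:,:2]-[.505,-.196])@d
    for k in (-.08,0,.08):
        for lo,hi in ((.02,.035),(.035,.05),(.05,.08),(.082,.11),(.115,.14)):
            fit(X[(abs(t-k)<.037)&(X[:,2]>lo)&(X[:,2]<hi)],('R'+nm,k,lo))
# rack plate outline by colour
im=f['pixels']; h=im[108:225,315:410].reshape(-1,3).astype(int)
m=(h[:,2]-h[:,0]>8)&(Q[:,2]<.02)&(Q[:,2]>0)
fit(Q[m],'plate')
n=np.where(m)[0];
dark=(h.max(1)<75)&(Q[:,2]<.03); fit(Q[dark],'dark')
E
```

```text
('top', -0.08, 0.055) 53 mean [474.5 159.7  65.5] rect [475.7 155.5] [  1.5 133. ] 16.5 axis 106.7
('top', -0.08, 0.08) 191 mean [479.6 157.4  91.9] rect [479.6 157.5] [ 12.2 139.7] 16.5 axis 106.7
('top', -0.08, 0.105) 123 mean [479.7 157.5 119.7] rect [480.1 157.7] [14.6 43.9] 18.4 axis 106.4
('top', 0, 0.055) 58 mean [551.8 181.7  65.7] rect [551.6 181.8] [ 2.2 99.3] 16.9 axis 106.6
('top', 0, 0.08) 121 mean [555.1 182.6  91.6] rect [555.6 183.1] [13.2 99.7] 16.3 axis 106.8
('top', 0, 0.105) 132 mean [555.4 182.6 118.9] rect [556.6 183.1] [15.1 44.9] 16.9 axis 107.8
('top', 0.08, 0.055) 31 mean [630.  193.3  68. ] rect [630.3 192.6] [ 2.8 58.6] 16.3 axis 106.9
('top', 0.08, 0.08) 53 mean [632.2 192.4  90.5] rect [633.5 193.7] [12.7 59.6] 15.8 axis 107.0
('top', 0.08, 0.105) 135 mean [633.3 194.  118.7] rect [634.  194.3] [15.7 45. ] 16.1 axis 106.3
('scn', -0.08, 0.055) 238 mean [486.2 162.4  65. ] rect [487.1 161.8] [ 13.5 140.4] 18.8 axis 106.8
('scn', -0.08, 0.08) 271 mean [484.8 162.   89.8] rect [483.2 160.3] [ 15.5 140.8] 16.0 axis 106.6
('scn', -0.08, 0.105) 132 mean [484.7
[... 2845 characters left out ...]
2.4] [46.4 15.4] 78.3 axis 77.3
('Rscn', 0.08, 0.02) 193 mean [ 598.6 -206.7   28.6] rect [ 596.8 -207.5] [ 54.6 131.3] 5.6 axis 80.8
('Rscn', 0.08, 0.035) 169 mean [ 600.6 -161.9   42.1] rect [ 607.5 -134.4] [286.   37.9] 84.2 axis 84.8
('Rscn', 0.08, 0.05) 259 mean [ 590.8 -194.4   64.1] rect [ 596.6 -208.8] [ 49.4 139.3] 0.7 axis 83.0
('Rscn', 0.08, 0.082) 200 mean [ 588.4 -200.7   95.2] rect [ 584.7 -208.6] [142.2  14.4] 78.5 axis 78.4
('Rscn', 0.08, 0.115) 87 mean [ 586.3 -204.8  124.4] rect [ 584.8 -206.5] [48.5 15.4] 79.9 axis 79.1Traceback (most recent call last):
  File "<stdin>", line 23, in <module>
ValueError: operands could not be broadcast together with shapes (11115,) (11400,)
```

Cover grip ≈ (481, 159) mm, closing direction 16.7°; clip ≈ (427.5, -178.5), closing direction -11.9°. Heading for the cover.

```bash
python3 -m handwheel '[[[17,-18,0],[0,0,-0.053]],[[51,-54,0],[0,0,-0.158]],[[89,-95,0],[0,0,-0.276]],[[127,-134,0],[0,0,-0.392]],[[164,-174,0],[0,0,-0.508]],[[202,-214,0],[0,0,-0.625]],[[236,-250,0],[0,0,-0.73]],[[267,-283,0],[0,0,-0.826]]]' 0.6 30
cat > go.py <<'E'
import sys
from h import *
from scipy.spatial.transform import Rotation as Ro
x,y,z,yaw=map(float,sys.argv[1:5]); o=get_obs(); R=o['tool_rot']; p=np.array(o['position'])*1000
c,s=np.cos(np.radians(yaw)),np.sin(np.radians(yaw))
T=np.array([[-s,c,0],[c,s,0],[0,0,-1.]]).T  # rows x,y,z axes -> columns
T=np.column_stack([[-s,c,0],[c,s,0],[0,0,-1.]])
print(o['time_s'],np.round(p,1),'shift',np.round(R.T@(np.array([x,y,z])-p),1),'rot',Ro.from_matrix(R.T@T).as_rotvec().round(3),'f',np.round(o['force'],1))
E
python3 go.py 481 159 200 16.7
```

```text
time_s: 1.1
position: [0.3262, -0.1523, 0.2577]
tool_rot: [[0.432, 0.902, 0.0], [0.902, -0.432, -0.0], [0.0, 0.0, -1.0]]
force: [1.1, -0.5, 0.3]
finger_gap: 0.596
gripper_force: 0.0
1.1 [ 326.2 -152.3  257.7] shift [347.6   5.2  57.7] rot [ 0.    -0.    -0.738] f [ 1.1 -0.5  0.3]
```

```bash
python3 -m handwheel '[[[55,1,8],[0,0,-0.13]],[[110,2,18],[0,0,-0.25]],[[165,3,28],[0,0,-0.37]],[[220,3,38],[0,0,-0.48]],[[270,4,46],[0,0,-0.59]],[[315,5,53],[0,0,-0.68]],[[340,5,57],[0,0,-0.725]],[[347,5,58],[0,0,-0.738]]]'
python3 go.py 481 159 108 16.7
python3 - <<'E'
from h import *
a=grab('scene')
i=a['pixels'][:,:,::-1][120:290,200:330]
cv2.imwrite('pics/c1.png',cv2.resize(i,None,fx=3.5,fy=3.5,interpolation=cv2.INTER_CUBIC))
E
```

```text
time_s: 2.1
position: [0.4811, 0.1572, 0.199]
tool_rot: [[-0.286, 0.958, -0.001], [0.958, 0.286, -0.0], [0.0, -0.001, -1.0]]
force: [0.8, 0.1, 0.2]
finger_gap: 0.599
gripper_force: 0.0
2.1 [481.1 157.2 199. ] shift [ 1.8  0.5 91. ] rot [-0.001 -0.    -0.002] f [0.8 0.1 0.2]
```

View pics/c1.png

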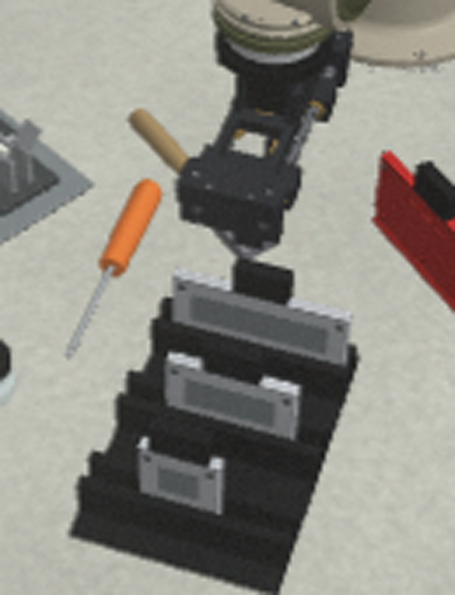

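The picture shows the gripper centred above the wide cover's black grip (262,280), clear of the other covers. Descending and closing.

```bash
python3 -m handwheel '[[[1,0,15],[0,0,0]],[[2,0,35],[0,0,0]],[[2,0,55],[0,0,0]],[[2,0,72],[0,0,0]],[[2,0,84],[0,0,0]],[[2,0,90],[0,0,0]],[[2,0,91],[0,0,0]],[[2,0,91],[0,0,0]]]'
python3 -m handwheel '[[[0,0,0],[0,0,0]],[[0,0,0],[0,0,0]],[[0,0,0],[0,0,0]],[[0,0,0],[0,0,0]],[[0,0,0],[0,0,0]],[[0,0,0],[0,0,0]],[[0,0,0],[0,0,0]],[[0,0,0],[0,0,0]]]' 0 40
```

```text
time_s: 3.15
position: [0.4808, 0.1582, 0.1091]
tool_rot: [[-0.284, 0.959, 0.001], [0.959, 0.284, 0.0], [-0.0, 0.001, -1.0]]
force: [-0.2, 0.1, -0.0]
finger_gap: 0.597
gripper_force: 0.0
time_s: 4.15
position: [0.4807, 0.1582, 0.1088]
tool_rot: [[-0.284, 0.959, 0.0], [0.959, 0.284, 0.0], [0.0, 0.0, -1.0]]
force: [-0.4, 0.1, 0.3]
finger_gap: 0.16
gripper_force: 40.0
```

```bash
python3 -m handwheel '[[[0,0,-5],[0,0,0]],[[0,0,-15],[0,0,0]],[[0,0,-30],[0,0,0]],[[0,0,-50],[0,0,0]],[[0,0,-75],[0,0,0]],[[0,0,-100],[0,0,0]],[[0,0,-118],[0,0,0]],[[0,0,-125],[0,0,0]]]'
python3 go.py 427.5 -178.5 235 -11.9
python3 - <<'E'
from h import *
for n,r in (('top',(slice(60,210),slice(150,300))),('scene',(slice(100,280),slice(200,330)))):
    f=grab(n,'l_%s.png'%n);P=cloud(f)[r].reshape(-1,3)
    for lo,hi in ((.125,.15),(.15,.175),(.175,.2),(.2,.215),):
        q=P[(P[:,2]>lo)&(P[:,2]<hi)]
        if len(q)<6: continue
        # long axis direction fit
        r0=cv2.minAreaRect((q[:,:2]*1000).astype(np.float32));print(n,lo,len(q),np.round(q.mean(0)*1000,1),np.round(r0[0],1),np.round(r0[1],1),round(r0[2],1))
i=f['pixels'][:,:,::-1][60:290,190:340]
cv2.imwrite('pics/c2.png',cv2.resize(i,None,fx=2.6,fy=2.6,interpolation=cv2.INTER_CUBIC))
E
```

```text
time_s: 5.15
position: [0.4808, 0.1582, 0.2354]
tool_rot: [[-0.284, 0.959, 0.002], [0.959, 0.284, 0.0], [-0.0, 0.002, -1.0]]
force: [0.4, 0.0, -2.7]
finger_gap: 0.154
gripper_force: 40.0
5.15 [480.8 158.2 235.4] shift [-3.077e+02 -1.468e+02  2.000e-01] rot [ 0.002 -0.     0.496] f [ 0.4  0.  -2.7]
top 0.125 17 [527.4 186.5 136.1] [556.1 180.7] [167.1 137.3] 16.4
top 0.15 12 [467.8 184.  165.5] [475.8 156.5] [  1.2 136.6] 16.3
top 0.175 21 [464.4 194.2 188.7] [475.6 156.9] [  1.  138.3] 16.6
top 0.2 11 [463.  199.8 207.9] [475.7 156.1] [  1.1 136.7] 16.3
scene 0.125 235 [453.3 152.8 142. ] [352.  107.8] [613.1 140.2] 21.8
scene 0.15 331 [485.7 162.5 163.6] [486.6 161.6] [ 11.1 140.7] 18.0
scene 0.175 363 [485.7 164.2 187.4] [486.1 161.5] [ 13.1 139.9] 19.2
scene 0.2 108 [477.6 190.8 207.6] [486.6 161.9] [  7.3 139.5] 17.2
```

View pics/c2.png

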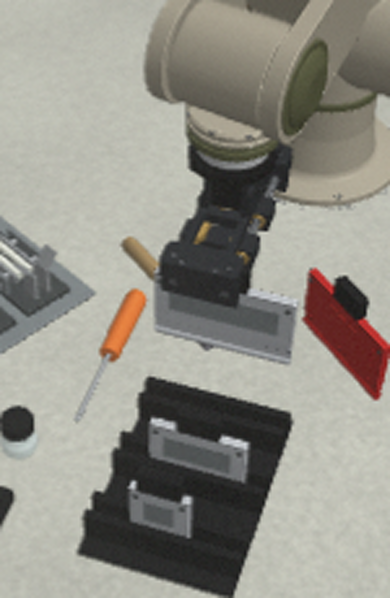

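The picture shows the wide cover held upright (225,315), above the stand, and the other two still standing (198,447), (160,510). Carrying to the clip.

```bash
python3 -m handwheel '[[[-15,-7,0],[0,0,0.024]],[[-50,-24,0],[0,0,0.08]],[[-100,-48,0],[0,0,0.16]],[[-155,-74,0],[0,0,0.25]],[[-210,-100,0],[0,0,0.34]],[[-260,-124,0],[0,0,0.42]],[[-295,-141,0],[0,0,0.475]],[[-307.5,-147,0],[0,0,0.496]]]'
python3 -m handwheel '[[[0,0,0],[0,0,0]],[[0,0,2],[0,0,0]],[[0,0,8],[0,0,0]],[[0,0,16],[0,0,0]],[[0,0,24],[0,0,0]],[[0,0,29],[0,0,0]],[[0,0,30],[0,0,0]],[[0,0,30],[0,0,0]]]'
python3 go.py 427.5 -178.5 205 -11.9
python3 - <<'E'
from h import *
d=np.array([np.cos(np.radians(-11.9)),np.sin(np.radians(-11.9))]);e=np.array([-d[1],d[0]])
for n,b in (('top',-1),('scene',1)):
    f=grab(n);P=cloud(f).reshape(-1,3)
    t=(P[:,:2]-[.4275,-.1785])@d;u=(P[:,:2]-[.4275,-.1785])@e
    for lo,hi in ((.03,.048),(.048,.07),(.112,.14),(.14,.16),(.16,.175)):
        m=(P[:,2]>lo)&(P[:,2]<hi)&(abs(t)<.038)&(abs(u)<.1)
        if m.sum()>5:print(n,lo,m.sum(),'t pct',np.round(np.percentile(t[m],[0,2,50,98,100])*1000,1),'u',np.round(np.percentile(u[m],[0,2,50,98,100])*1000,1))
i=f['pixels'][:,:,::-1][80:230,100:250]
cv2.imwrite('pics/c3.png',cv2.resize(i,None,fx=4,fy=4,interpolation=cv2.INTER_CUBIC))
E
```

```text
time_s: 6.25
position: [0.4258, -0.1805, 0.2331]
tool_rot: [[0.211, 0.977, -0.001], [0.977, -0.211, 0.001], [0.0, -0.001, -1.0]]
force: [-0.3, 0.0, -3.9]
finger_gap: 0.15
gripper_force: 40.0
time_s: 7.25
position: [0.4271, -0.1785, 0.2038]
tool_rot: [[0.207, 0.978, 0.0], [0.978, -0.207, -0.0], [-0.0, 0.0, -1.0]]
force: [-0.1, 0.4, -2.2]
finger_gap: 0.152
gripper_force: 40.0
7.25 [ 427.1 -178.5  203.8] shift [ 0.   0.4 -1.2] rot [ 0.  0. -0.] f [-0.1  0.4 -2.2]
top 0.03 48 t pct [-31.8 -31.5  -3.9  29.8  30.4] u [ 8.7 10.8 26.5 63.6 63.7]
top 0.048 83 t pct [-25.9 -25.4 -12.4  24.5  24.6] u [42.7 43.4 55.8 63.7 63.8]
top 0.112 18 t pct [-5.2 -5.1 -4.2  3.1  3.8] u [33.4 35.4 62.5 69.3 69.4]
top 0.14 19 t pct [-6.  -5.8 -4.8  3.2  3.9] u [37.7 37.9 57.9 69.3 69.5]
top 0.16 15 t pct [-5.8 -5.7 -5.   0.8  1.9] u [39.4 39.8 56.4 69.4 69.5]
scene 0.03 284 t pct [-31.7 -29.   -2.4  32.1  33.5] u [-62.9 -60.4  -1.2  64.   66.3]
scene 0.048 124 t pct [-24.  -23.  -10.7  25.5  26.7] u [-67.9 -62.5  48.9  68.3  69.4]
scene 0.112 195 t pct [-3.  -1.2  4.7  7.8  8.8] u [-71.5 -65.6   8.7  72.8  73.7]
scene 0.14 153 t pct [-4.8 -3.4  5.7  8.1  8.6] u [-67.2 -63.2   9.2  72.2  73.5]
scene 0.16 106 t pct [-3.3 -1.7  5.9  8.4 10.8] u [-68.2 -61.7  22.9  71.9  72.6]
```

View pics/c3.png

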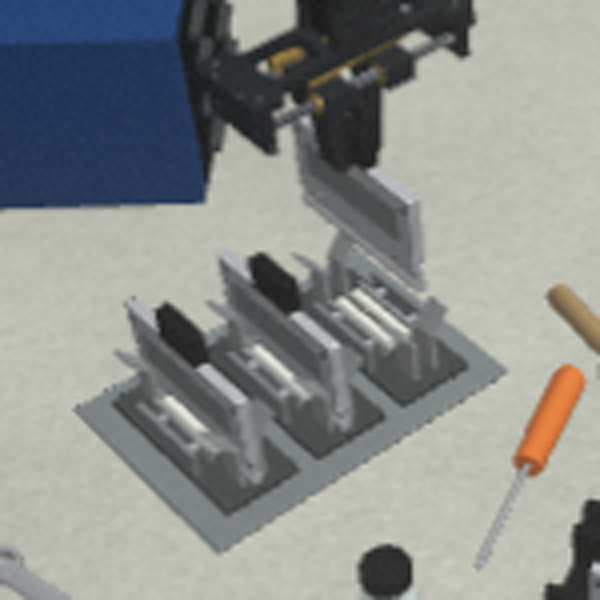

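The picture shows the cover held just over the free clip (360,305), parallel to the two stored covers, with room around it. Descending into the guides.

```bash
python3 -m handwheel '[[[0,0,6],[0,0,0]],[[0,0,16],[0,0,0]],[[0,0,27],[0,0,0]],[[0,0,37],[0,0,0]],[[0,0,46],[0,0,0]],[[0,0,52],[0,0,0]],[[0,0,55],[0,0,0]],[[0,0,55],[0,0,0]]]'
python3 go.py 427.5 -178.5 132 -11.9
```

```text
time_s: 8.35
position: [0.4271, -0.1784, 0.1487]
tool_rot: [[0.206, 0.978, 0.0], [0.978, -0.206, -0.0], [-0.0, 0.0, -1.0]]
force: [-1.0, -0.8, -2.4]
finger_gap: 0.156
gripper_force: 40.0
8.35 [ 427.1 -178.4  148.7] shift [-0.   0.4 16.7] rot [ 0.  0. -0.] f [-1.  -0.8 -2.4]
```

```bash
python3 -m handwheel '[[[0,0,3],[0,0,0]],[[0,0,6],[0,0,0]],[[0,0,9],[0,0,0]],[[0,0,12],[0,0,0]],[[0,0,14],[0,0,0]],[[0,0,16],[0,0,0]],[[0,0,17],[0,0,0]],[[0,0,17],[0,0,0]]]'
```

```text
time_s: 9.35
position: [0.427, -0.1784, 0.1317]
tool_rot: [[0.206, 0.978, -0.0], [0.978, -0.206, 0.0], [-0.0, -0.0, -1.0]]
force: [-0.1, 0.6, -1.9]
finger_gap: 0.155
gripper_force: 40.0
```

No side force: the foot is in the guides. Now pressing.

```bash
python3 -m handwheel '[[[0,0,2],[0,0,0]],[[0,0,4],[0,0,0]],[[0,0,6],[0,0,0]],[[0,0,8],[0,0,0]],[[0,0,10],[0,0,0]],[[0,0,12],[0,0,0]],[[0,0,14],[0,0,0]],[[0,0,15],[0,0,0]]]'
```

```text
time_s: 10.35
position: [0.427, -0.1784, 0.1166]
tool_rot: [[0.207, 0.978, -0.0], [0.978, -0.207, 0.0], [0.0, -0.0, -1.0]]
force: [-1.4, 0.7, -1.5]
finger_gap: 0.151
gripper_force: 40.0
```

```bash
python3 -m handwheel '[[[0,0,0.5],[0,0,0]],[[0,0,1],[0,0,0]],[[0,0,1.5],[0,0,0]],[[0,0,2],[0,0,0]],[[0,0,2.5],[0,0,0]],[[0,0,2.5],[0,0,0]],[[0,0,2.5],[0,0,0]],[[0,0,2.5],[0,0,0]]]'
```

```text
time_s: 11.35
position: [0.4273, -0.1785, 0.1147]
tool_rot: [[0.206, 0.978, 0.001], [0.978, -0.206, -0.0], [-0.0, 0.001, -1.0]]
force: [-2.7, 1.0, 5.8]
finger_gap: 0.155
gripper_force: 40.1
```

```bash
python3 -m handwheel '[[[0,0,0.5],[0,0,0]],[[0,0,1],[0,0,0]],[[0,0,1.5],[0,0,0]],[[0,0,1.5],[0,0,0]],[[0,0,1.5],[0,0,0]],[[0,0,1.5],[0,0,0]],[[0,0,1.5],[0,0,0]],[[0,0,1.5],[0,0,0]]]'
python3 - <<'E'
from h import *
P=cloud(grab('scene')).reshape(-1,3)
d=np.array([np.cos(np.radians(-11.9)),np.sin(np.radians(-11.9))]);e=np.array([-d[1],d[0]])
for c in ([427.5,-178.5],[505.5,-195],[583.5,-211]):
    t=(P[:,:2]*1000-c)@d;u=(P[:,:2]*1000-c)@e
    m=(abs(t)<9)&(abs(u)>30)&(abs(u)<66)&(P[:,2]>.08)&(P[:,2]<.115); print(c,m.sum(),np.percentile(P[m,2]*1000,[90,98]).round(1))
E
```

```text
time_s: 12.35
position: [0.4278, -0.1787, 0.1146]
tool_rot: [[0.206, 0.978, 0.002], [0.978, -0.206, -0.001], [-0.001, 0.003, -1.0]]
force: [-4.2, 5.2, 20.3]
finger_gap: 0.148
gripper_force: 40.3
[427.5, -178.5] 79 [100.2 102.6]
[505.5, -195] 115 [100.4 102.4]
[583.5, -211] 113 [100.6 102.4]
```

The stop is hard (20 N), and the panel top is level with the stored covers. Unloading, opening, then rising.

```bash
python3 -m handwheel '[[[0,0,-1],[0,0,0]],[[0,0,-2],[0,0,0]],[[0,0,-2],[0,0,0]],[[0,0,-2],[0,0,0]],[[0,0,-2],[0,0,0]],[[0,0,-2],[0,0,0]],[[0,0,-2],[0,0,0]],[[0,0,-2],[0,0,0]]]'
python3 -m handwheel '[[[0,0,0],[0,0,0]],[[0,0,0],[0,0,0]],[[0,0,0],[0,0,0]],[[0,0,0],[0,0,0]],[[0,0,0],[0,0,0]],[[0,0,0],[0,0,0]],[[0,0,0],[0,0,0]],[[0,0,0],[0,0,0]]]' 0.55
python3 -m handwheel '[[[0,0,-4],[0,0,0]],[[0,0,-15],[0,0,0]],[[0,0,-35],[0,0,0]],[[0,0,-60],[0,0,0]],[[0,0,-85],[0,0,0]],[[0,0,-105],[0,0,0]],[[0,0,-118],[0,0,0]],[[0,0,-120],[0,0,0]]]'
python3 - <<'E'
from h import *
f=grab('scene');P=cloud(f).reshape(-1,3)
d=np.array([np.cos(np.radians(-11.9)),np.sin(np.radians(-11.9))]);e=np.array([-d[1],d[0]])
for c in ([427.5,-178.5],[505.5,-195],[583.5,-211]):
    t=(P[:,:2]*1000-c)@d;u=(P[:,:2]*1000-c)@e
    m=(abs(t)<15)&(abs(u)<85)&(P[:,2]>.085)&(P[:,2]<.14); print(c,m.sum(),np.percentile(P[m,2]*1000,[90,99]).round(1),np.percentile(t[m],[2,50,98]).round(1),np.percentile(u[m],[1,99]).round(1))
i=f['pixels'][:,:,::-1][80:300,100:320]
cv2.imwrite('pics/c4.png',cv2.resize(i,(600,600),interpolation=cv2.INTER_CUBIC))
E
```

```text
time_s: 13.4
position: [0.4271, -0.1785, 0.1148]
tool_rot: [[0.207, 0.978, 0.0], [0.978, -0.207, -0.0], [-0.0, 0.0, -1.0]]
force: [-1.1, 0.1, 2.3]
finger_gap: 0.154
gripper_force: 40.0
time_s: 14.4
position: [0.427, -0.1784, 0.1147]
tool_rot: [[0.207, 0.978, 0.0], [0.978, -0.207, -0.0], [0.0, 0.0, -1.0]]
force: [0.7, -1.0, -0.8]
finger_gap: 0.546
gripper_force: 0.0
time_s: 15.4
position: [0.4272, -0.1785, 0.2355]
tool_rot: [[0.206, 0.978, 0.001], [0.978, -0.206, -0.001], [-0.001, 0.001, -1.0]]
force: [0.3, -0.7, 0.0]
finger_gap: 0.548
gripper_force: 0.0
[427.5, -178.5] 286 [126.  130.4] [-5.   4.7  8.7] [-65.4  72.6]
[505.5, -195] 270 [125.9 129.5] [-5.1  4.3  8.7] [-65.   71.5]
[583.5, -211] 276 [127.5 130. ] [-6.1  3.5  7.3] [-64.9  71.3]
```

View pics/c4.png

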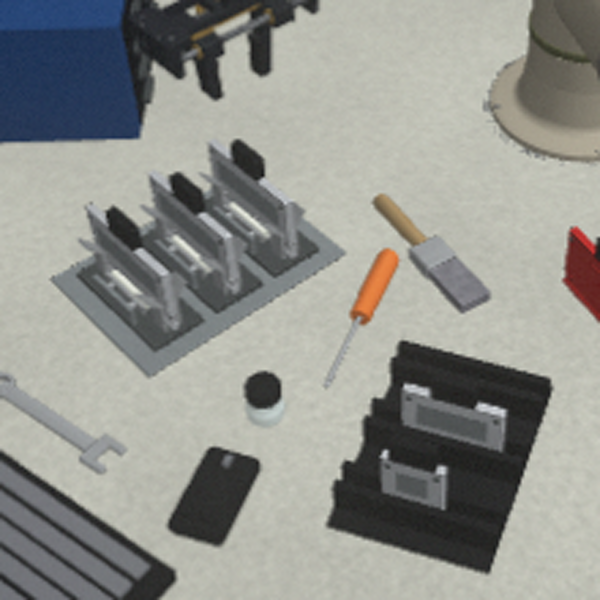

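The picture shows the wide cover home in the clip (255,200), level with and aligned to its neighbours. The middle (453,417) and narrow (413,480) covers still stand in the stand, and the gripper is clear.

```bash
python3 -c "
from rig import workorder
print(workorder.close_job())"
```

```text
the job is handed in; nothing more can be done
None
```

I pressed the wide cover fully home in the rack's free clip and let go of it; the middle and narrow covers still stand in the black stand. The job was handed in at about 15.5 s of the 37 s allowed, and no verdict came back.

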